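Lay the upright spice jar down in its drawer tray

TASK

A refilled spice jar has been left standing up in the wooden drawer tray, which only fits its drawer when the jars lie flat: push the jar over near its top with your fingertips, so that it falls along its own bay and lies there with its cap towards the back of the tray. Then push on the cap end to slide the jar forward until its foot is right up against the tray's front wall (the one nearest you) like its neighbours, so that another jar will fit behind it. Only push it, never pinch it or pick it up, and leave the other jars where they are.

Things in the scene. Friction and masses are not known exactly. Their poses are not given: they have to be found in the camera images.
- tray: Open tray of light wood, fixed, 230 (x, front to back) x 180 (y) x 27 mm high, with three side-by-side bays running front to back, each 212 x 50 mm inside. Walls and the 6 mm dividers stand 18 mm above the bay floors, 27 mm above the worktop. Origin: centre of the underside, on the worktop. x points to the tray's back, away from the robot (within 25 degrees); z up.
- bay_a: Grey 2 mm liner on the floor of the bay in which the upright jar stands (any of the three bays), fixed. Origin: bay centre, 7 mm above the worktop, under the liner; the liner's top is at z = 2 mm. x runs along the bay to the tray's back, z up. Inner faces of the front and back walls at x = -106 and +106 mm, side walls at y = -25 and +25 mm.
- upright_jar: The jar to lay down, loose: glass, 42 mm square, white round cap of 42 mm diameter, 100 mm tall in all, 0.1 to 0.18 kg. It stands in its bay, its near face 4 to 18 mm behind the front wall. Origin: centre of its underside (foot); z from foot to cap. Pushed near the top it tips about its far bottom edge; pushed low it slides.
- jar_cap (a point): Centre of the top of the upright jar's cap, 100 mm along the jar's z from its foot.
- lying_jar_1: Jar of the same kind already lying in another bay, loose, foot against or within 4 mm of the front wall, cap to the back. Leave alone. Origin: centre of its foot; z from foot to cap.
- lying_jar_2: Another jar lying likewise in the remaining bay, loose. Leave alone. Origin and axes as lying_jar_1.
- worktop_jar: Jar of the same kind standing on the worktop to the left of the tray (it may lean 2 degrees, as may the upright jar), loose. Leave alone, standing. Origin: centre of its underside.
- jar_middle (a point): Point on the upright jar's axis, half way up (50 mm from its foot).
There are look-alikes about, which are no part of the job. What is shaped like the upright_jar but green or purple is not meant.

How it is judged:
By the outcome, as a careful person would: the job done as asked, in the order asked, and still so for the second after the job is handed in, with the robot touching nothing.
It also fails if it takes over 40 s, if anything falls off the work surface, if the arm or the gripper's body presses on something with over 40 N, if the wrist force passes 120 N, or if a joint passes its speed limit or range.

ROBOT

A 7-joint arm with a two-finger parallel gripper is mounted at the origin on a cart in front of the work surface, level with it; the furniture and walls round the work are solid. World frame = base frame: x ahead of the robot, y to its left, z up, the work surface at z = 0. Lengths are in m, angles in rad, forces in N, time in s.
With the tool pointing down it reaches from about 0.4 to 0.75 m from the base axis. Payload 19.5 kg.
Tool frame: the origin (TCP) lies on the mounting face of the last link; the fingertips stand 173 mm ahead of it and the grasp point (between the pads) lies 155 mm ahead of it; z points along the fingers, y is the line along which they close (so a half turn about z gives the same grasp; the last joint's range is limited). The gripper opens to 85 mm and grips with 20 to 120 N. Pads are 22 mm wide; open, the fingers measure 114 mm over their backs; the gripper's body (76 mm by 85 mm) begins 54 mm behind the grasp point. The pads swing forward as they close: fully open they stand 13 mm farther back than shut.
Start: joints at [-1.228, 0.707, -0.028, 1.485, 0.022, 0.951, -0.075], TCP at [0.216, 0.533, 0.405] pointing down, gripper open.
Joint ranges: [-2.71, 2.71], [-0.32, 2.16], [-1.57, 1.52], [0, 2.45], [-1.46, 4.6], [0, 2.02], [-2.83, 2.83]. Speed limits (rad/s): [1.89, 1.89, 2.57, 2.57, 3.01, 3.01, 3.01].

INTERFACE

Orientations are given as [roll, pitch, yaw] about the fixed x, y, z axes, in that order (R = Rz(yaw) Ry(pitch) Rx(roll)).
In Python, from bench import env gives the robot as it stands. The module is installed in compiled form; this text tells all that it offers.
- The arm moves only by the tool servo_tool, never from a script. Its argument "rows" is a list that holds one entry, the list of rows, each a list of 5 numbers: the shift along the tool's x, y, z in shares of 1 m (1.0 is 1 m), then the turn about the tool's z in normalised numbers (1 is 2 rad), then the opening, from 0 (shut) to 1 (fully open). In form: [[[x, y, z, roll, hand], ...]]. A call has 1 to 12 rows; each row is the pose to reach, as a shift and turn from the pose commanded when the call began, along the tool's axes at that moment; what a row does not reach only later rows make up. A row lasts 1/8 s, in which the tool goes at most 62.5 mm and 10.7 degrees, less where a joint would pass 70% of its speed; a pose out of reach is approached as far as the arm can. A shift or turn number past 1, either way, is cut back to 1. A call with a gripper value outside its range is refused whole. The fingers move at their own pace and stop on an object; the grip force is fixed at half the most. Time passes only in rows, so rows that repeat a pose let the fingers close. It gives the time, the measured TCP pose, the force, the opening and the grip force at its end, in the units of the state.
- env.get_obs(): the state, without advancing time (a new reading comes with each control period).
- env.capture(name): name is "side" or "top"; returns the picture (480x640x3 uint8, red, green, blue); there is no depth.
- env.camera_info(name): a dict with "fx", "fy", "cx", "cy" (pixels), "R" (3x3) and "t" (3): a world point X has camera coordinates R X + t. Camera axes: x right, y down, z forward; pixel columns grow to the right and rows downward; lengths in m; the calibration is good to about 2 mm. A picture is of the moment at which its call begins. camera_info takes no time and is no camera call.
- env.job_done(): hands the job in; it is judged then, once.
Trained networks look in the newest picture that a camera, given by its name, has taken for a name from the list of things; names that differ only in an ending like _2 or _b are one class to them, and where a whole thing is asked for, a point or a joint stands for the part that bears it (a point fixed in the world has none). Each returns a list of dicts, best first, with "p" (0 to 1); they miss things now and then, are a little off and sometimes report something else, mostly with a low value. They report only what shows in the picture. A call takes as long as a camera call. They do not tell look-alikes from the thing itself.
- env.cut_out(camera, query): "pixels" (480x640 bool, what is visible of it) and "extent" ([left, top, right, bottom] in pixels, round what is visible of it).
The state is a dict: "time": time; "qpos": joint angles; "qd": joint speeds; "tau": joint torques, N m; "eef_pos": TCP position; "tcp_rot": TCP orientation; "ft_force": force on the tool from outside, world axes, zero at the start; "torque": the same for the moment, N m; "width": finger opening in m; "gripper_force": force on a finger pad.
Only numpy, scipy, OpenCV 4.12 (cv2) and the standard library are available. Lean on these libraries where they do the work, as an engineer would, in place of code of your own. Each camera call takes 0.05 s, during which the arm holds its last target. There are 200 camera calls.

## Working session

There is one attempt and no reset: what is moved stays moved. The work goes in short steps, Python scripts to look and compute and a tool call to move; the robot and the scene stay as the last step left them, time stands still between calls to the robot, and variables do not carry over. Pictures are saved under pics/ and viewed, at most 10 in all, crops included, and the job is handed in when it is done.

Besides the shell and the picture viewer there is one more tool, called after "Request:" as name(argument=value, ...) on one line, values as JSON. servo_tool: Moves the arm, as the interface text tells. Its arguments: {"type":"object","properties":{"rows":{"type":"array","items":{"type":"array","items":{"type":"array","items":{"type":"number"}}}}},"required":["rows"]}

```bash
mkdir -p pics; python3 - <<'E'
from bench import env
import cv2
for n in("side","top"):
    im=env.capture(n); cv2.imwrite(f"pics/{n}0.png",im[:,:,::-1])
    c=env.camera_info(n); print(n,{k:(v if not hasattr(v,'round') else (v.round(4).tolist() if hasattr(v,'tolist') else v)) for k,v in c.items()})
    for q in("tray","upright_jar","bay_a","lying_jar_1","worktop_jar","jar_cap"):
        print(q,[(round(d["p"],2),d["extent"]) for d in env.cut_out(n,q)])
o=env.get_obs(); print({k:o[k] for k in("time","eef_pos","tcp_rot","ft_force","width")})
E
```

```text
side {'fx': 478.11865205863586, 'fy': 478.11865205863586, 'cx': 312.1572600391525, 'cy': 241.88220616624307, 'R': [[0.9811, -0.1936, -0.0028], [-0.0921, -0.454, -0.8862], [0.1703, 0.8697, -0.4632]], 't': [-0.4807, 0.1813, 0.8499]}
tray [(0.75, [290.0, 281.8, 421.8, 355.4])]
upright_jar [(0.85, [237.5, 267.6, 267.2, 316.8]), (0.85, [263.6, 332.9, 299.6, 405.4]), (0.73, [301.0, 278.5, 326.6, 327.9]), (0.61, [241.5, 307.4, 270.3, 370.7])]
bay_a [(0.56, [324.6, 320.0, 414.8, 339.3])]
lying_jar_1 [(0.98, [324.6, 285.0, 356.6, 310.6]), (0.7, [312.9, 268.2, 362.2, 293.1])]
worktop_jar [(0.8, [324.7, 187.7, 340.6, 227.3])]
jar_cap [(0.92, [239.9, 264.0, 266.2, 318.4]), (0.84, [261.9, 334.7, 296.9, 406.5]), (0.66, [245.4, 304.6, 269.7, 369.2])]
top {'fx': 611.5993056867942, 'fy': 611.5993056867942, 'cx': 326.88952507419333, 'cy': 253.49197252780922, 'R': [[-0.0269, -0.9994, -0.0199], [-0.9947, 0.0287, -0.0991], [0.0996, 0.0171, -0.9949]], 't': [0.1038, 0.5003, 1.4006]}
tray [(0.66, [324.2, 166.7, 430.6, 281.4])]
upright_jar [(0.91, [439.1, 283.7, 466.3, 303.5]), (0.88, [345.3, 294.5, 370.7, 323.3]), (0.88, [407.4, 296.8, 430.8, 318.8]), (0.77, [379.3, 247.9, 398.9, 270.4])]
bay_a [(0.97, [375.1, 186.1, 422.0, 274.8])]
lying_jar_1 [(0.89, [356.1, 220.8, 382.7, 268.6]), (0.65, [328.9, 214.5, 361.6, 259.4])]
worktop_jar [(0.7, [189.7, 194.9, 217.2, 217.1])]
jar_cap [(0.97, [441.2, 283.1, 466.9, 305.6]), (0.9, [349.2, 294.3, 370.1, 319.4]), (0.67, [379.6, 248.3, 400.7, 269.6]), (0.6, [404.6, 295.2, 431.7, 315.9])]
{'time': 0.7, 'eef_pos': array([0.21584035, 0.53294163, 0.40467335]), 'tcp_rot': array([-3.14147063e+00,  6.28997532e-06,  2.75674337e+00]), 'ft_force': array([ 0.55567983, -0.17202722,  0.75640424]), 'width': 0.08527230276877674}
```

View pictures.

View pics/top0.png

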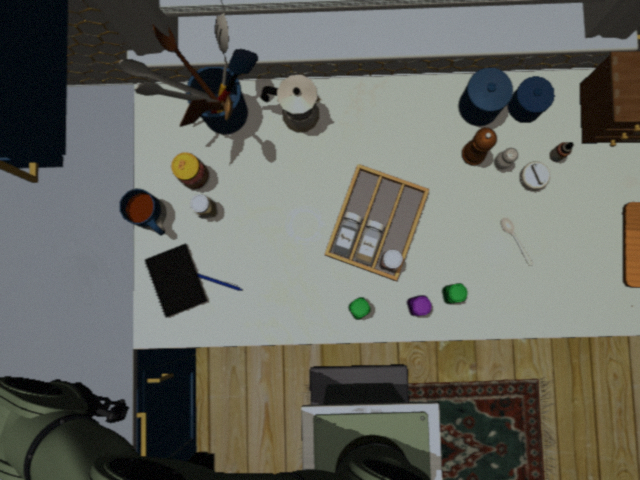

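View pics/side0.png

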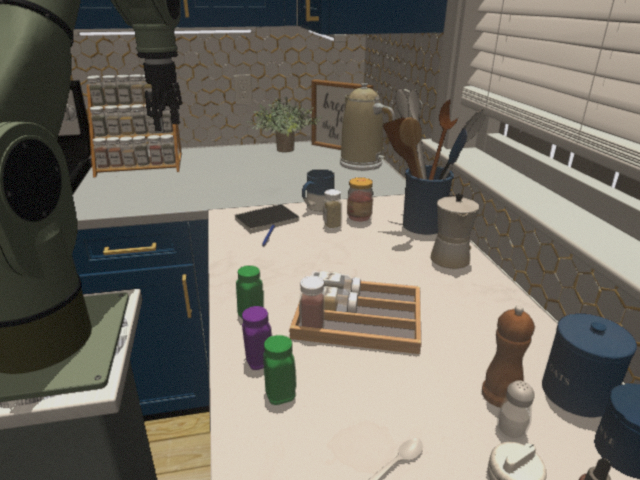

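```bash
python3 - <<'E'
import cv2
a=cv2.imread("pics/top0.png")[160:330,310:480]; b=cv2.imread("pics/side0.png")[250:420,225:435]
cv2.imwrite("pics/crop0.png",cv2.hconcat([cv2.resize(a,(400,400),interpolation=2),cv2.resize(b,(400,400),interpolation=2)]))
E
```

```text
(no output)
```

View pics/crop0.png

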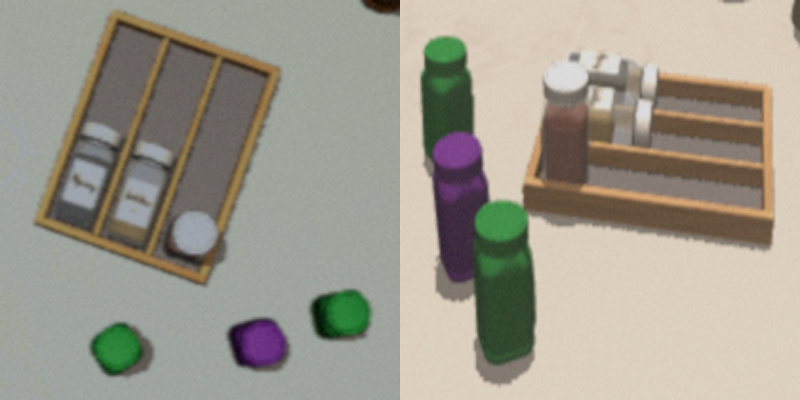

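The target is the white-capped jar in the tray, at top (392,258) and side (313,283). The possible confusions are:
- green jars at top (359,308) and (456,293)
- purple jar at top (419,306)
- worktop jar at top (203,206)
- lying jars at (347,232) and (369,242)

The crop confirms it: it stands in the right-hand bay, at the front. Next I'll fit the tray and triangulate the cap.

```bash
cat > h.py <<'E'
import numpy as np
from scipy.optimize import least_squares
from bench import env
C={n:env.camera_info(n) for n in("side","top")}
def proj(n,X):
    c=C[n]; p=np.asarray(X)@np.array(c["R"]).T+c["t"]
    return np.stack([c["fx"]*p[...,0]/p[...,2]+c["cx"],c["fy"]*p[...,1]/p[...,2]+c["cy"]],-1)
def tri(obs):
    return least_squares(lambda X:np.concatenate([proj(n,X)-uv for n,uv in obs]),[.55,-.1,.05])
def onplane(n,uv,z):
    c=C[n];R=np.array(c["R"]);o=-R.T@c["t"];d=R.T@[(uv[0]-c["cx"])/c["fx"],(uv[1]-c["cy"])/c["fy"],1]
    return o+d*(z-o[2])/d[2]
def rz(a): return np.array([[np.cos(a),-np.sin(a),0],[np.sin(a),np.cos(a),0],[0,0,1]])
E
python3 - <<'E'
from h import *
np.set_printoptions(precision=4,suppress=True)
BL,BR,FR,FL=[.115,.09],[.115,-.09],[-.115,-.09],[-.115,.09]
obs=[("top",BL,(358,165.5)),("top",BR,(428.6,190.2)),("top",FR,(397.1,280)),("top",FL,(326.1,254.3)),
("side",FR,(290.6,327.8)),("side",BR,(419.8,341.8)),("side",BL,(418.7,287.4))]
f=lambda p:np.concatenate([proj(n,rz(p[3])@[a[0],a[1],0]+p[:3])-uv for n,a,uv in obs])
r=least_squares(f,[.55,-.1,.027,-.35]);print(r.x,r.fun.reshape(-1,2))
T=r.x[:3];yaw=r.x[3]
bay=T+rz(yaw)@[0,-.056,0];print("bay",bay)
J=tri([("top",(392.5,258.2)),("side",(312.7,283.1))]);print("cap",J.x,J.fun,"in bay",rz(-yaw)@(J.x-bay))
for n,uv in(("g1",(359,308)),("p",(419,306)),("g2",(456,293))):
    X=onplane("top",uv,.1);print(n,X,rz(-yaw)@(X-bay))
E
```

```text
[ 0.574  -0.0299  0.0226 -0.3738] [[-0.6026 -1.3295]
 [ 0.8772 -0.8921]
 [ 0.1445  1.1688]
 [-1.7255  0.7768]
 [-1.5168  0.5388]
 [ 1.1205  1.2243]
 [ 0.4171 -1.1425]]
bay [ 0.5535 -0.0821  0.0226]
cap [ 0.4805 -0.0556  0.1018] [-0.0148  0.1455  0.1154 -0.014 ] in bay [-0.0777 -0.002   0.0792]
g1 [0.3737 0.0215 0.1   ] [-0.2052  0.0307  0.0774]
p [ 0.3745 -0.1096  0.1   ] [-0.1566 -0.091   0.0774]
g2 [ 0.4006 -0.1915  0.1   ] [-0.1024 -0.1577  0.0774]
```

```bash
cat >> h.py <<'E'
YAW=-.3738; BAY=np.array([.5535,-.0821,0])
def shift(bx,by,z):
    "tool-frame shift in cm, to bay point (bx,by), fingertip height z"
    o=env.get_obs(); y=o["tcp_rot"][2]; p=BAY+rz(YAW)@[bx,by,0]+[0,0,z+.173]; d=p-o["eef_pos"]
    return np.round(100*np.array([np.cos(y)*d[0]+np.sin(y)*d[1],np.sin(y)*d[0]-np.cos(y)*d[1],-d[2]]),2)
def where():
    o=env.get_obs(); b=rz(-YAW)@(o["eef_pos"]-BAY); print("t",o["time"],"bay",b.round(4)-[0,0,.173],o["tcp_rot"].round(3),"F",o["ft_force"].round(2),o["width"])
E
python3 -c "
from h import *
where();print(shift(-.15,-.002,.2),shift(-.15,-.002,.092))"
```

```text
t 0.7 bay [-0.5389  0.4493  0.2317] [-3.141  0.     2.757] F [ 0.56 -0.17  0.76] 0.08527230276877674
[-39.39 -44.69   3.17] [-39.39 -44.69  13.97]
```

Units first: shifts go in shares of 1 m and turns go in shares of 2 rad. So -44.7 cm / 100 = -0.447, -40.5 cm / 100 = -0.405, -0.01 rad / 2 = -0.005.

Request:
servo_tool(rows=[[[-0.04,-0.045,0,0,0],[-0.08,-0.09,0,0,0],[-0.12,-0.135,0,0,0],[-0.16,-0.18,0,0,0],[-0.2,-0.225,0.01,-0.005,0],[-0.24,-0.27,0.015,-0.005,0],[-0.28,-0.315,0.02,-0.005,0],[-0.32,-0.36,0.03,-0.005,0],[-0.36,-0.405,0.032,-0.005,0],[-0.394,-0.447,0.032,-0.005,0],[-0.394,-0.447,0.032,-0.005,0]]])

```text
time: 2.08
eef_pos: [0.4136, -0.0329, 0.3726]
tcp_rot: [-3.141, 0.001, 2.76]
ft_force: [-0.4, 1.3, 0.1]
width: -0.0
gripper_force: 0.0
```

```bash
python3 -c "
from h import *
import cv2
where();print(shift(-.15,-.002,.092))
a,b=env.capture('top'),env.capture('side')
cv2.imwrite('pics/c1.png',cv2.hconcat([cv2.resize(a[130:330,270:470],(400,400)),cv2.resize(b[160:410,190:440],(400,400))])[:,:,::-1])"
```

```text
t 2.075 bay [-0.1482 -0.0053  0.1996] [-3.141e+00  1.000e-03  2.760e+00] F [-0.37  1.31  0.06] -3.5516342075470235e-05
[ 0.18  0.33 10.76]
```

View pics/c1.png

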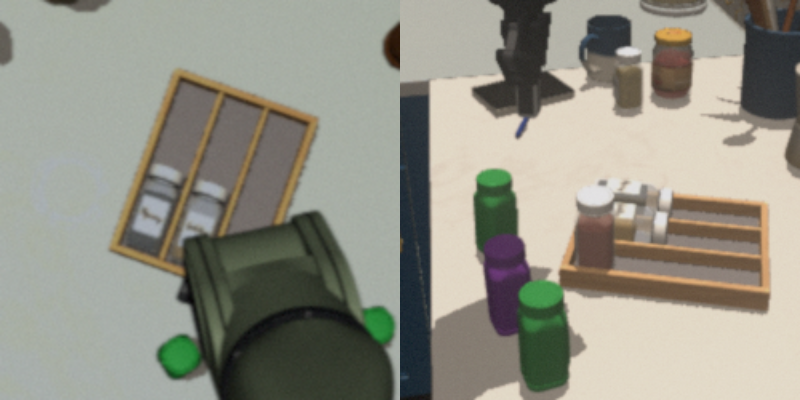

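The right side of the crop shows the closed fingertips at side (269,231). The jar is untouched and still standing at (310,280). I'm descending in front of it.

In the tool's units: 10.7 cm / 100 = 0.107, 8.5 cm / 100 = 0.085, -0.01 rad / 2 = -0.005.

Request:
servo_tool(rows=[[[0.002,0.003,0.03,-0.005,0],[0.002,0.003,0.06,-0.005,0],[0.002,0.003,0.085,-0.005,0],[0.002,0.003,0.107,-0.005,0],[0.002,0.003,0.107,-0.005,0],[0.002,0.003,0.107,-0.005,0]]])

```text
time: 2.92
eef_pos: [0.4125, -0.0251, 0.2665]
tcp_rot: [3.141, 0.001, 2.778]
ft_force: [-0.4, 0.4, 0.8]
width: -0.0
gripper_force: 0.0
```

```bash
python3 -c "
from h import *
import cv2
where();print(proj('side',[.4136,-.0329,.1996]))
a,b=env.capture('top'),env.capture('side')
cv2.imwrite('pics/c2.png',cv2.resize(b[210:410,200:440],(720,600))[:,:,::-1])"
```

```text
t 2.925 bay [-0.152   0.0015  0.0935] [3.141e+00 1.000e-03 2.778e+00] F [-0.41  0.43  0.82] -4.075181485523717e-05
[270.78987952 230.66504183]
```

View pics/c2.png

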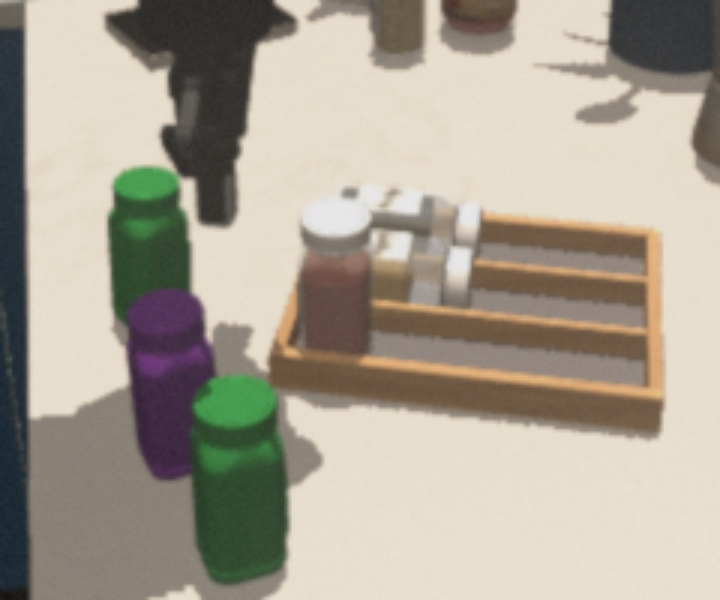

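The fingertips are at about crop (215,215), in front of the jar and clear of the green ones. Now I'll push it slowly.

In the tool's units: -7.2 cm / 100 = -0.072, -3.8 cm / 100 = -0.038.

Request:
servo_tool(rows=[[[-0.015,-0.003,0,0,0],[-0.03,-0.003,0,0,0],[-0.038,-0.003,0,0,0],[-0.043,-0.003,0,0,0],[-0.048,-0.003,0,0,0],[-0.053,-0.003,0,0,0],[-0.058,-0.003,0,0,0],[-0.063,-0.003,0,0,0],[-0.068,-0.003,0,0,0],[-0.072,-0.003,0,0,0]]])

```text
time: 4.28
eef_pos: [0.4789, -0.0544, 0.2657]
tcp_rot: [-3.142, 0.0, 2.777]
ft_force: [-0.5, -0.5, -0.6]
width: 0.0
gripper_force: 0.0
```

```bash
python3 -c "
from h import *
import cv2
where()
a,b=env.capture('top'),env.capture('side')
cv2.imwrite('pics/c3.png',cv2.resize(b[210:410,200:440],(720,600))[:,:,::-1])"
```

```text
t 4.275 bay [-0.0795 -0.0014  0.0927] [-3.142  0.     2.777] F [-0.51 -0.48 -0.63] 3.1049527303596695e-05
```

View pics/c3.png

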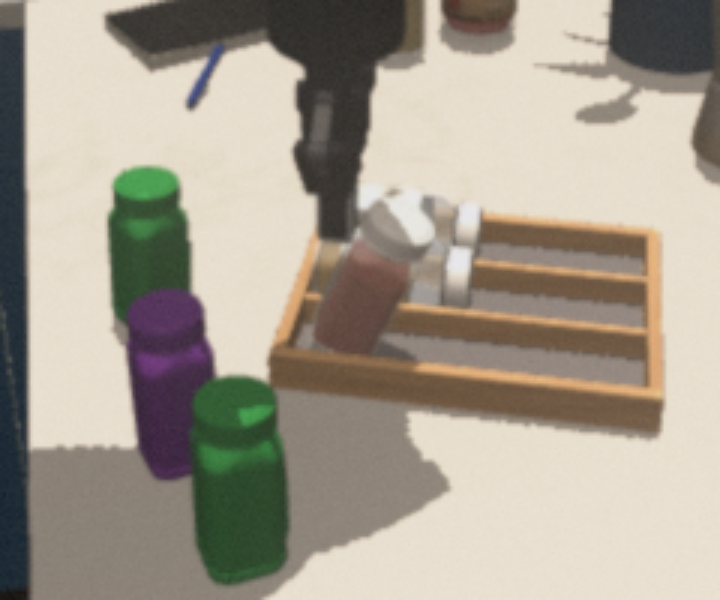

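The jar is tipping along its bay, with its cap at crop (400,225) and its foot on the liner. I'll push a little more, then stop to let it fall.

In the tool's units: -7 cm / 100 = -0.07, -4 cm / 100 = -0.04.

Request:
servo_tool(rows=[[[-0.005,0,0,0,0],[-0.01,0,0,0,0],[-0.015,0,0,0,0],[-0.02,0,0,0,0],[-0.02,0,0,0,0],[-0.02,0,0,0,0],[-0.02,0,-0.01,0,0],[-0.02,0,-0.04,0,0],[-0.02,0,-0.07,0,0],[-0.02,0,-0.07,0,0]]])

```text
time: 5.62
eef_pos: [0.4975, -0.0614, 0.3379]
tcp_rot: [3.141, 0.003, 2.777]
ft_force: [-0.5, 0.0, -0.6]
width: -0.0005
gripper_force: 0.0
```

```bash
python3 -c "
from h import *
import cv2
where()
a,b=env.capture('top'),env.capture('side')
cv2.imwrite('pics/c4.png',cv2.resize(b[210:410,200:440],(720,600))[:,:,::-1])"
```

```text
t 5.625 bay [-0.0597 -0.0012  0.1649] [3.141e+00 3.000e-03 2.777e+00] F [-0.5   0.03 -0.6 ] -0.000456847133174551
```

View pics/c4.png

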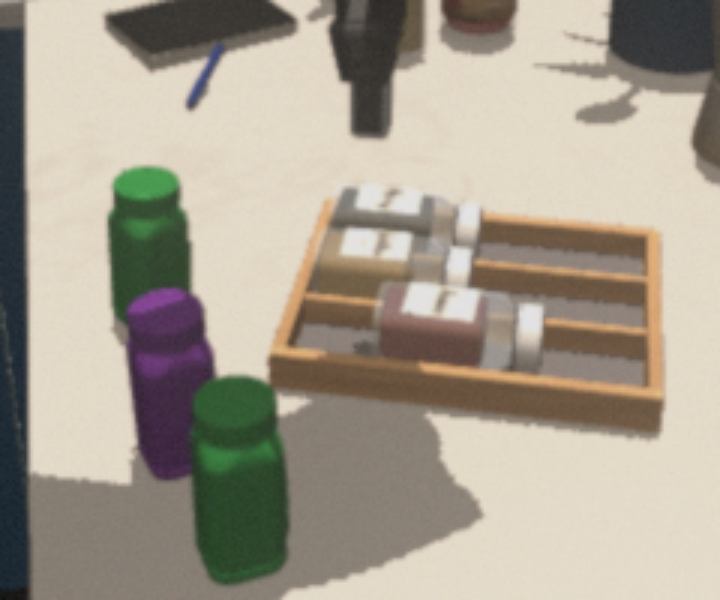

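The jar now lies in its bay with its cap end at crop (543,337), foot short of the front wall. I'll locate the cap end and plan the approach behind it.

```bash
python3 -c "
from h import *
X=onplane('side',(381.3,322),.035);print(rz(-YAW)@(X-BAY))
X=onplane('side',(200+375/3,210+325/3),.035);print(rz(-YAW)@(X-BAY))
print(shift(.085,-.001,.165),shift(.085,-.001,.032))"
```

```text
[ 0.04564162 -0.00346487  0.035     ]
[-0.0541295  -0.01023218  0.035     ]
[-14.5   -0.1   -0.21] [-14.5   -0.1   13.09]
```

In the tool's units: -14 cm / 100 = -0.14, -13 cm / 100 = -0.13.

Request:
servo_tool(rows=[[[-0.04,-0.001,0,0,0],[-0.09,-0.001,0,0,0],[-0.13,-0.001,0,0,0],[-0.14,-0.001,0.02,0,0],[-0.14,-0.001,0.06,0,0],[-0.14,-0.001,0.1,0,0],[-0.14,-0.001,0.12,0,0],[-0.14,-0.001,0.13,0,0],[-0.14,-0.001,0.13,0,0],[-0.14,-0.001,0.13,0,0]]])

```text
time: 6.98
eef_pos: [0.6281, -0.1123, 0.2068]
tcp_rot: [3.141, 0.002, 2.777]
ft_force: [-0.1, 0.3, -0.1]
width: 0.0001
gripper_force: 0.0
```

```bash
python3 -c "
from h import *
import cv2
where()
b=env.capture('side')
cv2.imwrite('pics/c5.png',cv2.resize(b[210:410,200:440],(720,600))[:,:,::-1])"
```

```text
t 6.975 bay [ 0.0804 -0.0009  0.0338] [3.141e+00 2.000e-03 2.777e+00] F [-0.13  0.26 -0.14] 0.00013181689424159905
```

View pics/c5.png

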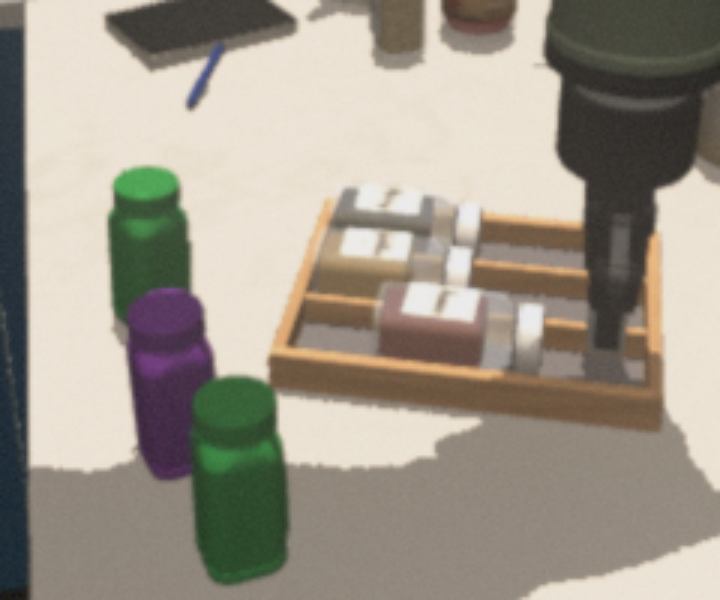

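The fingertips, at crop (605,345), are in the bay behind the cap. I'm sliding the jar forward.

In the tool's units: 6.7 cm / 100 = 0.067, 2.3 cm / 100 = 0.023.

Request:
servo_tool(rows=[[[0.01,0,0,0,0],[0.018,0,0,0,0],[0.023,0,0,0,0],[0.028,0,0,0,0],[0.033,0,0,0,0],[0.038,0,0,0,0],[0.043,0,0,0,0],[0.048,0,0,0,0],[0.053,0,0,0,0],[0.058,0,0,0,0],[0.063,0,0,0,0],[0.067,0,0,0,0]]])

```text
time: 8.52
eef_pos: [0.5649, -0.0882, 0.2057]
tcp_rot: [-3.141, -0.0, 2.777]
ft_force: [2.4, -0.7, 1.7]
width: -0.0
gripper_force: 1.0
```

Request:
servo_tool(rows=[[[0.002,0,0,0,0],[0.004,0,0,0,0],[0.004,0,0,0,0]]])

```text
time: 8.9
eef_pos: [0.5613, -0.0868, 0.2057]
tcp_rot: [-3.141, -0.0, 2.777]
ft_force: [-0.1, 0.1, -0.1]
width: 0.0001
gripper_force: 0.1
```

```bash
python3 -c "
from h import *
import cv2
where()
b=env.capture('side')
cv2.imwrite('pics/c6.png',cv2.resize(b[260:360,270:390],(720,600),interpolation=2)[:,:,::-1])"
```

```text
t 8.9 bay [ 0.009  -0.0016  0.0327] [-3.141 -0.     2.777] F [-0.12  0.12 -0.13] 0.00013033069610951926
```

View pics/c6.png

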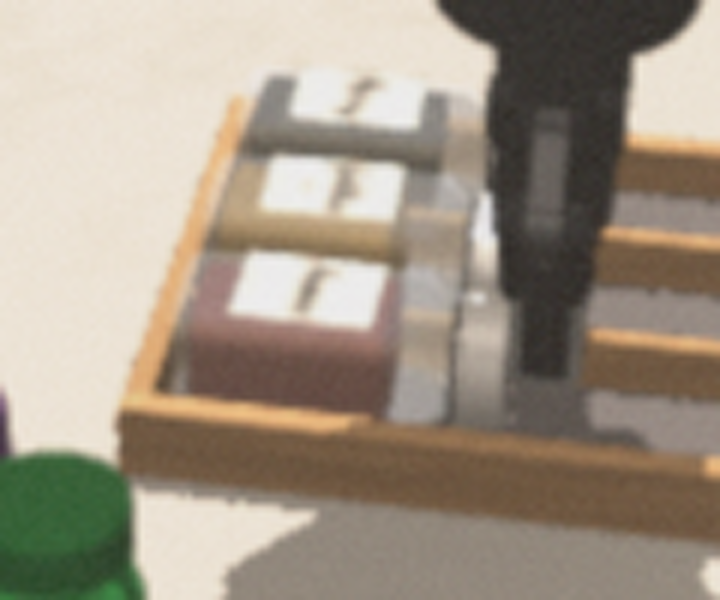

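The foot (crop x≈190) is a few mm short of the wall, and the neighbours are unmoved. I'll push in small steps until the force rises.

In the tool's units: 0.3 cm / 100 = 0.003, 0.2 cm / 100 = 0.002.

Request:
servo_tool(rows=[[[0.002,0,0,0,0],[0.003,0,0,0,0]]])

```text
time: 9.2
eef_pos: [0.5585, -0.0858, 0.2056]
tcp_rot: [-3.141, -0.0, 2.777]
ft_force: [0.4, -0.7, -0.9]
width: 0.0003
gripper_force: 0.4
```

In the tool's units: 0.2 cm / 100 = 0.002, 0.1 cm / 100 = 0.001.

Request:
servo_tool(rows=[[[0.001,0,0,0,0],[0.002,0,0,0,0]]])

```text
time: 9.45
eef_pos: [0.5571, -0.0854, 0.2059]
tcp_rot: [3.141, 0.002, 2.777]
ft_force: [5.9, -4.3, 1.1]
width: -0.0002
gripper_force: 3.7
```

In the tool's units: 0.1 cm / 100 = 0.001.

Request:
servo_tool(rows=[[[0.001,0,0,0,0],[0.001,0,0,0,0]]])

```text
time: 9.7
eef_pos: [0.5567, -0.0853, 0.2062]
tcp_rot: [3.141, 0.004, 2.776]
ft_force: [7.9, -4.9, 0.8]
width: -0.0002
gripper_force: 4.7
```

The force has risen to 9 N and motion has stopped, so the foot is against the wall. I'm backing off and lifting away.

Request:
servo_tool(rows=[[[-0.01,0,0,0,0],[-0.025,0,0,0,0],[-0.035,0,-0.01,0,0],[-0.035,0,-0.05,0,0],[-0.035,0,-0.1,0,0],[-0.035,0,-0.15,0,0],[-0.07,0,-0.18,0,0],[-0.1,0,-0.18,0,0],[-0.1,0,-0.18,0,0]]])

```text
time: 10.82
eef_pos: [0.65, -0.1211, 0.3849]
tcp_rot: [-3.142, -0.001, 2.776]
ft_force: [-0.2, -0.2, -0.1]
width: -0.0
gripper_force: 0.0
```

```bash
python3 -c "
from h import *
import cv2
where()
b=env.capture('side');a=env.capture('top')
cv2.imwrite('pics/c7.png',cv2.hconcat([cv2.resize(a[160:290,310:440],(400,400),interpolation=2),cv2.resize(b[260:360,270:370],(400,400),interpolation=2)])[:,:,::-1])"
```

```text
t 10.825 bay [ 0.1041 -0.0011  0.2119] [-3.142e+00 -1.000e-03  2.776e+00] F [-0.19 -0.16 -0.07] -1.7774368627595296e-05
```

View pics/c7.png

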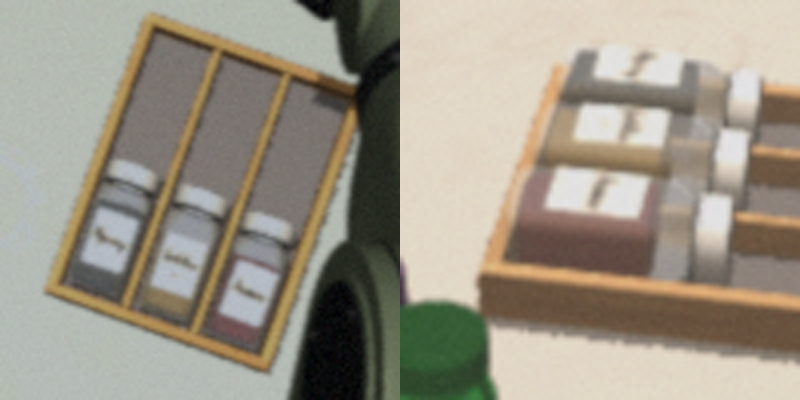

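All three jars lie aligned against the front wall. Ours is the red one, at crop (245,295), with its cap to the back, and the gripper is clear.

```bash
python3 -c "
from bench import env
print(env.job_done())"
```

```text
the job is handed in; nothing more can be done
None
```

The jar was pushed over in its bay, slid forward by its cap end until its foot met the front wall, and handed in at about 11 s; the other jars looked unmoved in the last pictures, but no verdict was returned.

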